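# Open the paint chest whose latch may be caught

### The arm

A 7-joint arm with a two-finger parallel gripper is mounted at the origin on the work surface. World frame = base frame: x ahead of the robot, y to its left, z up, the work surface at z = 0. Lengths are in m, angles in rad, forces in N, time in s.
With the tool pointing down it reaches from about 0.425 to 1.025 m from the base axis. Payload 9.4 kg.
Tool frame: the origin (TCP) lies midway between the tips of the shut fingers; the grasp point (between the pads) lies manip.hold_point_z behind it (manip.hold_point_z is the distance from the TCP to the grasp point, in m); z points along the fingers, y is the line along which they close (so a half turn about z gives the same grasp; the last joint's range is limited). The gripper opens to 93 mm and grips with 3 to 60 N. Pads are 15 mm wide; open, the fingers measure 128 mm over their backs; the gripper's body (75 mm by 188 mm) begins 65 mm behind the grasp point.
Start: joints at [1.045, 0.599, -0.003, 1.599, 0.002, 0.943, -0.08], TCP at [0.315, -0.653, 0.219] pointing down, gripper open.
Joint ranges: [-2.57, 2.57], [-0.35, 1.97], [-1.29, 1.29], [0.11, 2.56], [-1.05, 4.19], [0.11, 1.86], [-2.63, 2.63]. Speed limits (rad/s): [2.22, 2.22, 3.01, 3.01, 3.14, 3.14, 3.14].

### API

Orientations are given as a rotation vector (axis times angle).
In Python, from workcell import readout, eyes, manip gives the robot as it stands. The module is installed in compiled form; this text tells all that it offers.
- The arm moves only by the tool step_arm, never from a script. Its arguments are lists of equal length, an entry for each row: "slide": the shift along the tool's x, y, z in units of 2.5 cm (1.0 is 2.5 cm), a list of three; "yaw": the turn about the tool's z in units of 0.08 rad (1.0 is 0.08 rad); "jaw": the opening, from -1 (shut) to 1 (fully open). A call has 1 to 12 rows; each row shifts and turns the commanded pose from where the row before left it, along the tool's axes as they then stand; what a row does not reach is not made up. A row lasts 1/12 s, in which the tool goes at most 41.7 mm and 7.16 degrees, less where a joint would pass 70% of its speed; a pose out of reach is approached as far as the arm can. A call with a number of a shift or a turn outside -1 to 1 is refused whole. A call with a gripper value outside its range is refused whole. The fingers move at their own pace and stop on an object; the grip force is fixed at half the most. Time passes only in rows, so rows that do not move let the fingers close. It gives the time, the measured TCP pose, the force, the opening and the grip force at its end, in the units of the state.
- readout.get_obs(): the state, without advancing time (a new reading comes with each control period).
- eyes.camera(name): name is "scene" or "top" or "wrist"; returns (picture, depth): 480x640x3 uint8, red, green, blue; 480x640 float32, m along the optical axis (not along the pixel's ray), 0 where there is no reading.
- eyes.camera_params(name): a dict with "mtx" (3x3 intrinsics, pixels), "extrinsics" (4x4, takes a point from camera to world coordinates). Camera axes: x right, y down, z forward; pixel columns grow to the right and rows downward; lengths in m; the calibration is good to about 2 mm. A picture is of the moment at which its call begins: read the wrist's pose just before it. camera_params takes no time and is no camera call; for the wrist camera it gives the pose at the moment of the call.
- manip.finish_job(): hands the job in; it is judged then, once.
The state is a dict: "time": time; "joints": joint angles; "dq": joint speeds; "joint_efforts": joint torques, N m; "tcp_pos": TCP position; "eef_rot": TCP orientation; "force": force on the tool from outside, world axes, zero at the start; "torque": the same for the moment, N m; "grip_width": finger opening in m; "gripper_force": force on a finger pad.
Only numpy, scipy, OpenCV 4.12 (cv2) and the standard library are available. Lean on these libraries where they do the work, as an engineer would, in place of code of your own. Each camera call takes 0.05 s, during which the arm holds its last target. There are 200 camera calls.

### The job

Open the lid of the plywood paint chest so that somebody can take a jar out. Before touching the latch, tug the lid up by its knob to learn whether the hidden catch is holding it: if it will not come, slide the latch's small upright knob all the way along its slot, away from the lid, and then lift the lid to about 60 degrees. Finish while still holding the lid there with the gripper, and leave the bottle, jar and tin standing where they are.

Things in the scene. Friction and masses are not known exactly. Their poses are not given: they have to be found in the camera images.
- chest: plywood chest fixed to the table, 220 (x) by 380 (y) mm, 120 mm high with its lid shut. Origin: centre of its underside; -x is its front (towards the robot), +y its left, z up. The lid covers its left part, y -49 to +189 mm; the right part, y -192 to -52 mm, is a fixed deck, 120 mm high, level with the shut lid
- latch_case (a point): centre of the top of the flat steel latch case on the deck: 50 (x) by 100 (y) by 12 mm, top 132 mm above the table, centre at x -75, y -125 mm in the chest's frame; the release knob slides along the dark slot in it
- lid (a joint): angle of the hinged wooden lid (224 by 238 by 10 mm, about 0.45 kg) in rad: 0 shut, grows as its front edge rises, stop at 1.45. It falls shut when let go; lifting it by its knob takes 2 to 4 N. If the hidden catch holds it, it lifts only about 0.027 rad (5 mm at the knob), then stops hard; if not, it lifts freely. From outside both look alike
- lid_knob (a point): grip centre of the lid's steel T knob: a bar 20 mm in diameter, 26 mm long, along the chest's y, on a 14 mm post, its centre 40 mm above the lid's top face; pinch it from above by its two flat ends (closing along the chest's y). Lid shut: at x -75, y +70, z 160 mm in the chest's frame; it moves with the lid about the hinge
- lid_hinge (a point): point on the lid's hinge axis, level with the lid's underside (110 mm high), x +110, y +70 mm in the chest's frame; the axis runs along the chest's y. With the lid shut the lid's knob is 185 mm in front of it and 50 mm above it, so the knob's arc starts about 15 degrees off vertical, leaning to the chest's +x: follow it, for a firm grip pulled straight up feels forces of its own
- release (a joint): slide of the latch's release knob in m: 0 at rest (so at every start, caught or not), 0.028 fully drawn, towards the chest's -y, away from the lid. It takes 1.5 to 4 N, has no spring and stays where left. Drawn all the way it takes the hidden catch clear of the lid, and the catch stays clear; a draw under about 16 mm may not free it
- release_knob (a point): grip point of the release: a steel upright cylinder 18 mm in diameter, 30 mm tall, on the latch case; this point is on its axis, 22 mm above the case's top and 9 mm below the knob's top. At rest it is at x -75, y -115, z 154 mm in the chest's frame; it moves with the release
- bottle: bystander: loose white paint bottle, 60 mm in diameter, 170 mm tall, left of the chest; origin at the centre of its underside
- jar: bystander: loose amber jar with a metal cap, 70 mm in diameter, 100 mm tall, right of the chest; origin at the centre of its underside
- tin: bystander: loose paint tin, 70 mm in diameter, 55 mm tall, standing on the rear of the chest's deck; origin at the centre of its underside

How it is judged:
On the way, in this order (a step that is already met when the one before it is completed fails the run):
1. the lid is tugged up (at least through its play) before the release has been moved (value of joint lid above 0.012 rad and value of joint release below 0.004 m), for 0.1 s.
2. the release is drawn back, or the lid, not being caught, is lifted ((value of joint release above 0.016 m or value of joint lid above 0.3 rad)), for 0.1 s.
At the end, for the whole second after the job is handed in: the lid stands still, open at 45 to 75 degrees (0.79 to 1.31 rad), held there by the gripper's fingers and propped by nothing else (value of joint lid between 0.79 and 1.31 rad and velocity of joint lid between -0.05 and 0.05 rad/s and contact force between the fingers and lid above 0.5 N and contact force between lid and bottle below 0.2 N and contact force between lid and jar below 0.2 N and contact force between lid and tin below 0.2 N); the arm keeps its last pose, push and grip.
It fails at once if the bottle, the jar or the tin is shifted by more than 30 mm or tipped (distance of any of bottle, jar, tin from where it was at the start of the episode above 0.03 m or angle between any of bottle, jar, tin's own z axis and vertical above 0.4 rad).
It also fails if it takes over 67 s, if anything falls off the work surface, if the arm or the gripper's body presses on something with over 40 N, if the wrist force passes 120 N, or if a joint passes its speed limit or range.

## Working session

There is one attempt and no reset: what is moved stays moved. The work goes in short steps, Python scripts to look and compute and a tool call to move; the robot and the scene stay as the last step left them, time stands still between calls to the robot, and variables do not carry over. Pictures are saved under pics/ and viewed, at most 10 in all, crops included, and the job is handed in when it is done.

Besides the shell and the picture viewer there is one more tool, called after "Request:" as name([rows], argument=value, ...), one row to a line, values as JSON. step_arm: Moves the arm, as the interface text tells. Its arguments: {"type":"object","properties":{"slide":{"type":"array","items":{"type":"array","items":{"type":"number"}}},"yaw":{"type":"array","items":{"type":"number"}},"jaw":{"type":"array","items":{"type":"number"}}},"required":["slide","yaw","jaw"]}

```bash
mkdir -p pics
python3 - <<'E'
from workcell import readout, eyes, manip
import cv2,numpy as np
o=readout.get_obs(); print(o, manip.hold_point_z)
for n in ("scene","top"):
    p,d=eyes.camera(n); cv2.imwrite(f"pics/{n}0.png",p[:,:,::-1]); np.save(f"{n}_d.npy",d); np.save(f"{n}_p.npy",p)
    c=eyes.camera_params(n); print(n,c["mtx"],c["extrinsics"])
E
```

```text
{'time': 0.0, 'joints': array([ 1.04531154,  0.60012588, -0.00252644,  1.60015178,  0.00177477,
        0.94291568, -0.07979504]), 'dq': array([-0.00064211, -0.00060573,  0.00092808,  0.00045124,  0.00078945,
        0.00202866, -0.00017726]), 'joint_efforts': array([-3.30819475e-04, -7.65061069e+01,  1.49669722e+00, -2.52350646e+01,
       -5.25877741e-02,  1.68292166e-02,  1.49846915e-04]), 'tcp_pos': array([ 0.31431368, -0.65275737,  0.21775185]), 'eef_rot': array([-3.06133451e+00, -6.98762836e-01,  7.63431982e-04]), 'force': array([ 0.54360678, -0.06617919,  0.34767794]), 'torque': array([ 0.0190651 , -0.0090348 , -0.01147819]), 'gripper_force': 0.0, 'grip_width': 0.09299050613248314} 0.0188
scene [[441.98722673   0.         314.11166757]
 [  0.         441.98722673 240.72411726]
 [  0.           0.           1.        ]] [[-5.62018211e-03  5.35810303e-01 -8.44319686e-01  1.27886332e+00]
 [ 9.99983543e-01  3.98412758e-03 -4.12800160e-03  3.84796135e-02]
 [ 1.15205156e-03 -8.44328991e-01 -5.35823877e-01  5.63345799e-01]
 [ 0.00000000e+00  0.00000000e+00  0.00000000e+00  1.00000000e+00]]
top [[606.75821588   0.         313.9926134 ]
 [  0.         606.75821588 248.6655569 ]
 [  0.           0.           1.        ]] [[ 0.02433081 -0.99213303  0.1228009   0.44287459]
 [-0.99963603 -0.02271294  0.01455764  0.0178928 ]
 [-0.01165395 -0.1231104  -0.99232455  1.30811318]
 [ 0.          0.          0.          1.        ]]
```

View pics/top0.png

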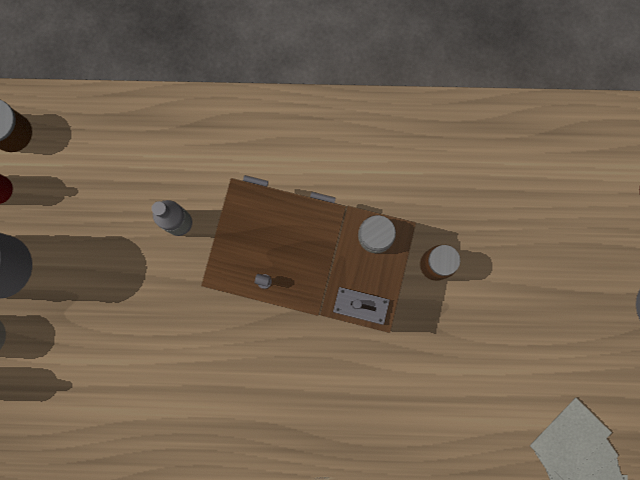

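View pics/scene0.png

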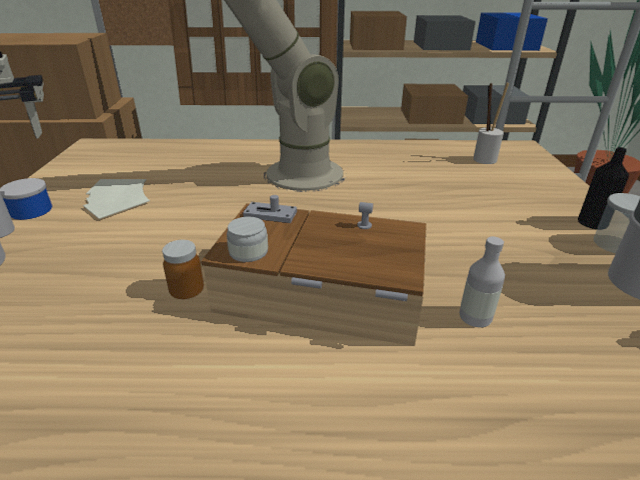

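The top view shows the chest with corners near (202,286), (232,179), (413,222) and (390,331). The lid knob is at (262,281), the latch case at (362,305), the tin at (377,233), the jar at (441,262) and the bottle at (172,217). Next I'll fit the pose from depth.

```bash
cat > h.py <<'E'
import numpy as np,cv2
from workcell import eyes
def cloud(n,d):
    c=eyes.camera_params(n);K=c["mtx"];T=c["extrinsics"]
    v,u=np.mgrid[:480,:640]
    P=np.stack([(u-K[0,2])/K[0,0]*d,(v-K[1,2])/K[1,1]*d,d],-1)
    W=P@T[:3,:3].T+T[:3,3]; W[d==0]=np.nan
    return W
E
python3 - <<'E'
from h import *
d=np.load("top_d.npy");W=cloud("top",d)
reg=np.zeros((480,640),bool);reg[170:340,195:425]=1
z=W[...,2]
m=reg&(abs(z-.12)<.006)
m=cv2.morphologyEx(m.astype(np.uint8),cv2.MORPH_OPEN,np.ones((3,3)))>0
print("med z",np.median(z[m]))
r=cv2.minAreaRect(W[m][:,:2].astype(np.float32)*1000);print(r); print(cv2.boxPoints(r))
for nm,(u0,u1,v0,v1),(a,b) in [("lidknob",(245,285,265,300),(.15,.19)),("case",(325,400,280,335),(.127,.136)),("rel",(340,385,290,320),(.14,.18)),("tin",(350,405,205,260),(.165,.19)),("jar",(415,465,235,290),(.09,.12)),("bottle",(145,200,190,245),(.10,.18))]:
    q=np.zeros_like(reg);q[v0:v1,u0:u1]=1;q&=(z>a)&(z<b)
    p=W[q];print(nm,q.sum(),p.mean(0).round(4),((p.min(0)+p.max(0))/2).round(4),np.ptp(p,axis=0).round(3))
    if nm in("case",): print(cv2.minAreaRect(p[:,:2].astype(np.float32)*1000))
E
```

```text
med z 0.11909324654658004
((584.8060302734375, 45.71430969238281), (381.62530517578125, 235.49754333496094), 77.19884490966797)
[[ 427.7059  -114.26629]
 [ 657.35016 -166.44504]
 [ 741.9061   205.69492]
 [ 512.2619   257.87366]]
lidknob 151 [0.5233 0.1322 0.1659] [0.523  0.1326 0.1627] [0.023 0.028 0.021]
case 1207 [ 0.4801 -0.058   0.1312] [ 0.4803 -0.0574  0.1315] [0.069 0.106 0.009]
((480.462646484375, -57.15425491333008), (99.99372100830078, 49.79920196533203), 77.41808319091797)
rel 74 [ 0.4825 -0.0469  0.1609] [ 0.4827 -0.0468  0.153 ] [0.017 0.015 0.025]
tin 925 [ 0.618  -0.0838  0.1739] [ 0.6187 -0.0842  0.1729] [0.066 0.065 0.016]
jar 736 [ 0.5764 -0.224   0.0989] [ 0.577  -0.225   0.0985] [0.059 0.062 0.017]
bottle 709 [0.6518 0.3292 0.1302] [0.6557 0.3348 0.1374] [0.058 0.06  0.074]
```

Request:
step_arm([
  [0.75, -0.88, 0],
  [0.75, -0.88, 0],
  [0.75, -0.88, 0],
  [0.75, -0.88, 0],
  [0.75, -0.88, 0],
  [0.75, -0.88, 0],
  [0.75, -0.88, 0],
  [0.75, -0.88, 0],
  [0.75, -0.88, 0],
  [0.75, -0.88, 0],
  [0.75, -0.88, 0],
  [0.75, -0.88, 0],
], yaw=[0, 0, 0, 0, 0, 0, 0, 0, 0, 0, 0, 0], jaw=[1, 1, 1, 1, 1, 1, 1, 1, 1, 1, 1, 1])

```text
time: 1.1
tcp_pos: [0.4027, -0.3163, 0.2185]
eef_rot: [-3.063, -0.699, 0.0]
force: [1.1, 0.6, 0.2]
grip_width: 0.0929
gripper_force: 0.0
```

Request:
step_arm([
  [0.75, -0.88, 0],
  [0.75, -0.88, 0],
  [0.75, -0.88, 0],
  [0.75, -0.88, 0],
  [0.75, -0.88, 0],
  [0.75, -0.88, 0],
  [0.75, -0.88, 0],
  [0.75, -0.88, 0],
  [0.75, -0.88, 0],
  [0.75, -0.88, 0],
  [0.75, -0.88, 0],
  [0.75, -0.88, 0],
], yaw=[0, 0, 0, 0, 0, 0, 0, 0, 0, 0, 0, 0], jaw=[1, 1, 1, 1, 1, 1, 1, 1, 1, 1, 1, 1])

```text
time: 2.1
tcp_pos: [0.4909, 0.0192, 0.2185]
eef_rot: [3.063, 0.699, -0.001]
force: [1.1, -0.2, -0.2]
grip_width: 0.0932
gripper_force: 0.0
```

Request:
step_arm([
  [0, 0, 0],
  [0, 0, 0],
  [0, 0, 0],
  [0, 0, 0],
  [0, 0, 0],
  [0, 0, 0],
  [0, 0, 0],
  [0, 0, 0],
  [0, 0, 0],
  [0, 0, 0],
  [0, 0, 0],
  [0, 0, 0],
], yaw=[-1, -1, -1, -1, -1, -1, -1, -1, -1, -1, -1, -1], jaw=[1, 1, 1, 1, 1, 1, 1, 1, 1, 1, 1, 1])

```text
time: 3.1
tcp_pos: [0.4907, 0.0177, 0.2184]
eef_rot: [-2.39, -2.039, 0.001]
force: [0.1, 0.6, -0.7]
grip_width: 0.0929
gripper_force: 0.0
```

Request:
step_arm([
  [0, 0, 0],
  [0, 0, 0],
  [0, 0, 0],
  [0, 0, 0],
  [0, 0, 0],
  [0, 0, 0],
  [0, 0, 0],
  [0, 0, 0],
  [0, 0, 0],
  [0, 0, 0],
  [0, 0, 0],
  [0, 0, 0],
], yaw=[-1, -1, -1, -1, -1, -1, -1, -1, -1, -1, -1, -1], jaw=[1, 1, 1, 1, 1, 1, 1, 1, 1, 1, 1, 1])

```text
time: 4.1
tcp_pos: [0.4907, 0.0177, 0.2184]
eef_rot: [-1.178, -2.912, 0.0]
force: [0.0, 0.0, -0.8]
grip_width: 0.093
gripper_force: 0.0
```

Request:
step_arm([
  [0, 0, 0],
  [0, 0, 0],
  [0, 0, 0],
  [0, 0, 0],
  [0, 0, 0],
  [0, 0, 0],
  [0, 0, 0],
  [0, 0, 0],
], yaw=[-1, -1, -1, -1, -1, -1, -1, 0], jaw=[1, 1, 1, 1, 1, 1, 1, 1])

```text
time: 4.77
tcp_pos: [0.4907, 0.0175, 0.2183]
eef_rot: [-0.328, -3.124, -0.0]
force: [-0.3, -0.7, -0.3]
grip_width: 0.0928
gripper_force: 0.0
```

```bash
cat >> h.py <<'E'
from workcell import readout
from scipy.spatial.transform import Rotation as Ro
YAW=np.radians(-12.7)
C=np.array([.5811,.0483])
R2=np.array([[np.cos(YAW),-np.sin(YAW)],[np.sin(YAW),np.cos(YAW)]])
def chest(x,y,z): return np.r_[C+R2@[x,y],z]
def delta(target):   # grasp-point target (world) -> tool-axis units
    o=readout.get_obs();R=Ro.from_rotvec(o["eef_rot"]).as_matrix()
    g=o["tcp_pos"]-.0188*R[:,2]
    ang=np.degrees(np.arctan2(R[1,1],R[0,1]))-90-np.degrees(YAW); ang=(ang+90)%180-90
    print("t",o["time"],"grasp",g.round(4),"chest",(R2.T@(g[:2]-C)).round(4),"units",(R.T@(target-g)/.025).round(3),"yaw units",round(np.radians(ang)/.08,3),"F",o["force"].round(2),"w",round(o["grip_width"],4),"gf",round(o["gripper_force"],1),"q",o["joints"].round(2))
E
python3 - <<'E'
from h import *
delta(chest(-.075,.07,.16))
p,d=eyes.camera("wrist");cv2.imwrite("pics/w1.png",p[:,:,::-1])
E
```

```text
t 4.7667 grasp [0.4907 0.0175 0.2371] chest [-0.0814 -0.0499] units [-0.317  4.792  3.084] yaw units 0.152 F [-0.28 -0.75 -0.32] w 0.0928 gf 0.0 q [ 0.42  0.41 -0.76  2.09  0.4   0.79  0.77]
```

View pics/w1.png

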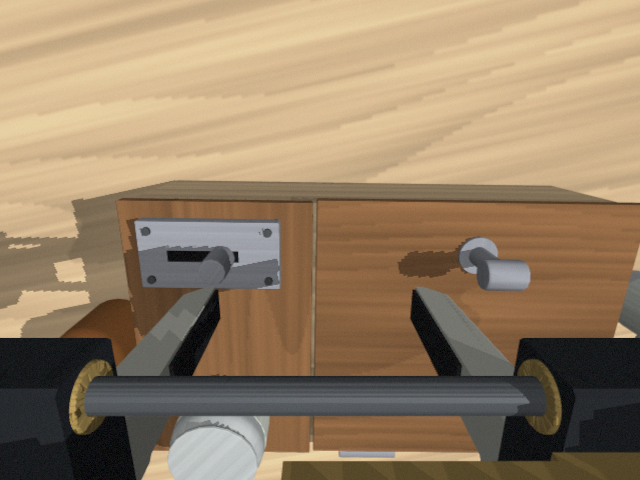

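The wrist view shows the gripper aligned with the chest. The release knob is at (220,262) and the lid's T knob at (505,272). I'll move over the lid knob, descend and grip.

Request:
step_arm([
  [-0.05, 0.8, 0],
  [-0.05, 0.8, 0],
  [-0.05, 0.8, 0],
  [-0.05, 0.8, 0],
  [-0.05, 0.8, 0],
  [-0.07, 0.79, 0],
  [0, 0, 0.3],
  [0, 0, 0.5],
  [0, 0, 0.5],
  [0, 0, 0.5],
  [0, 0, 0],
  [0, 0, 0],
], yaw=[0.15, 0, 0, 0, 0, 0, 0, 0, 0, 0, 0, 0], jaw=[1, 1, 1, 1, 1, 1, 1, 1, 1, 1, 1, 1])

```text
time: 5.82
tcp_pos: [0.5244, 0.1318, 0.1725]
eef_rot: [-0.354, -3.119, 0.002]
force: [0.2, 0.8, 0.5]
grip_width: 0.093
gripper_force: 0.0
```

Run:
```python
from h import *
delta(chest(-.075,.07,.16))
p,d=eyes.camera("wrist");cv2.imwrite("pics/w2.png",p[:,:,::-1])
W=cloud("wrist",d);z=W[...,2]
dd=np.hypot(W[...,0]-.5233,W[...,1]-.1325)
q=(dd<.035)&(z>.148)&(z<.175);p=W[q]
print(q.sum(),p.mean(0),(p.min(0)+p.max(0))/2,R2.T@((p[:,:2].min(0)+p[:,:2].max(0))/2-C), z[q].max())
c=(p[:,:2]-C)@R2;print(c.min(0),c.max(0))
```

```text
t 5.8167 grasp [0.5245 0.1318 0.1913] chest [-0.0736  0.0691] units [0.054 0.039 1.251] yaw units -0.051 F [0.23 0.84 0.53] w 0.093 gf 0.0 q [ 0.14  0.52 -0.69  2.04  0.49  0.75  0.49]
2016 [0.52063909 0.13319324 0.16695582] [0.52284345 0.13280643 0.15981372] [-0.0754097   0.06963146] 0.17161129658381497
[-0.08471176  0.05655975] [-0.06582633  0.08257318]
```

View pics/w2.png

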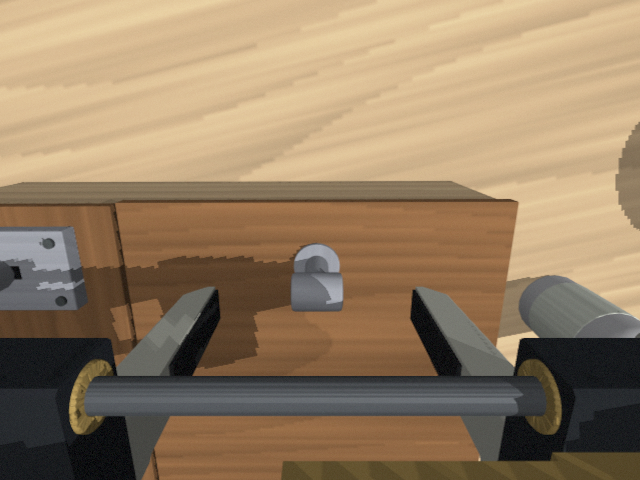

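The knob at (317,290) sits centred between the fingers, so I'll descend and close.

Request:
step_arm([
  [0.05, 0.02, 0.4],
  [0, 0.02, 0.45],
  [0, 0, 0.4],
  [0, 0, 0],
  [0, 0, 0],
  [0, 0, 0],
  [0, 0, 0],
  [0, 0, 0],
  [0, 0, 0],
  [0, 0, 0],
  [0, 0, 0],
  [0, 0, 0],
], yaw=[0, 0, 0, 0, 0, 0, 0, 0, 0, 0, 0, 0], jaw=[1, 1, 1, 1, -1, -1, -1, -1, -1, -1, -1, -1])

```text
time: 6.87
tcp_pos: [0.5242, 0.134, 0.1425]
eef_rot: [0.352, 3.122, 0.0]
force: [0.3, -0.1, 0.3]
grip_width: 0.0445
gripper_force: 0.0
```

Run:
```python
from h import *
delta(chest(-.075,.07,.16))
```

```text
t 6.8667 grasp [0.5242 0.134  0.1613] chest [-0.0743  0.0711] units [ 0.027 -0.044  0.051] yaw units -0.039 F [ 0.34 -0.14  0.3 ] w 0.0445 gf 0.0 q [ 0.1   0.56 -0.66  2.06  0.54  0.69  0.44]
```

Request:
step_arm([
  [0, 0, 0],
  [0, 0, 0],
  [0, 0, 0],
  [0, 0, 0],
  [0, 0, 0],
  [0, 0, 0],
  [0, 0, 0],
  [0, 0, 0],
], yaw=[0, 0, 0, 0, 0, 0, 0, 0], jaw=[-1, -1, -1, -1, -1, -1, -1, -1])

```text
time: 7.53
tcp_pos: [0.5238, 0.1328, 0.1423]
eef_rot: [-0.353, -3.121, 0.003]
force: [0.2, -6.2, 3.8]
grip_width: 0.0256
gripper_force: 30.0
```

Request:
step_arm([
  [-0.01, 0, -0.04],
  [-0.01, 0, -0.04],
  [-0.01, 0, -0.04],
  [-0.01, 0, -0.04],
  [0, 0, 0],
  [0, 0, 0],
], yaw=[0, 0, 0, 0, 0, 0], jaw=[-1, -1, -1, -1, -1, -1])

```text
time: 8.03
tcp_pos: [0.5248, 0.1326, 0.1457]
eef_rot: [-0.354, -3.12, 0.002]
force: [1.3, -5.8, -4.1]
grip_width: 0.026
gripper_force: 30.0
```

Request:
step_arm([
  [-0.01, 0, -0.04],
  [-0.01, 0, -0.04],
  [-0.01, 0, -0.04],
  [-0.01, 0, -0.04],
  [0, 0, 0],
  [0, 0, 0],
], yaw=[0, 0, 0, 0, 0, 0], jaw=[-1, -1, -1, -1, -1, -1])

```text
time: 8.53
tcp_pos: [0.5259, 0.1323, 0.1498]
eef_rot: [-0.354, -3.121, 0.002]
force: [1.3, -5.2, -5.0]
grip_width: 0.0257
gripper_force: 30.0
```

Request:
step_arm([
  [-0.015, 0, -0.06],
  [-0.015, 0, -0.06],
  [-0.015, 0, -0.06],
  [-0.015, 0, -0.06],
  [-0.015, 0, -0.06],
  [-0.015, 0, -0.06],
  [0, 0, 0],
  [0, 0, 0],
], yaw=[0, 0, 0, 0, 0, 0, 0, 0], jaw=[-1, -1, -1, -1, -1, -1, -1, -1])

```text
time: 9.2
tcp_pos: [0.5288, 0.1317, 0.1588]
eef_rot: [-0.354, -3.121, 0.002]
force: [3.5, -5.6, -6.3]
grip_width: 0.0258
gripper_force: 30.0
```

Run:
```python
from h import *
delta(chest(-.075,.07,.16))
p,d=eyes.camera("wrist");W=cloud("wrist",d)
# lid plane height at lid front area, left of knob
c=(W[...,:2]-C)@R2; z=W[...,2]
for x in (-.1,-.05,-.02):
  for y in (-.03,.12,-.08):
    q=(abs(c[...,0]-x)<.01)&(abs(c[...,1]-y)<.012)&(z<.16);print(x,y,q.sum(),np.median(z[q]) if q.any() else 0)
```

```text
t 9.2 grasp [0.5288 0.1317 0.1776] chest [-0.0694  0.0699] units [0.225 0.004 0.705] yaw units -0.055 F [ 3.53 -5.61 -6.33] w 0.0258 gf 30.0 q [ 0.12  0.54 -0.68  2.04  0.51  0.73  0.47]
-0.1 -0.03 2557 0.13764921701136992
-0.1 0.12 2667 0.13761321075058472
-0.1 -0.08 2599 0.11956592559971357
-0.05 -0.03 1292 0.1336949009554978
-0.05 0.12 1241 0.13375437086655018
-0.05 -0.08 1301 0.12039465526807955
-0.02 -0.03 5 0.13177904311595776
-0.02 0.12 0 0
-0.02 -0.08 1074 0.11928106435045088
```

The tug lifted the lid 18 mm above the deck with only about 6 N, so the catch isn't holding it. I can leave the release alone and follow the arc. Here are the waypoints.

Run:
```python
import numpy as np
a,h=.1843,.0513
f=lambda t:(-(a*np.cos(t)-h*np.sin(t)),a*np.sin(t)+h*np.cos(t))
x,z=f(.087);print("check chest x",.11+x,"z",.11+z)
T=np.linspace(.087,1.03,24);X,Z=f(T)
for t,i,j in zip(T[1:],np.diff(X),np.diff(Z)):print(round(t,2),[round(-i/.025,2),0,round(-j/.025,2)])
print(X[-1]+.11,Z[-1]+.11)
```

```text
check chest x -0.06914548454692625 z 0.1771198582123577
0.13 [np.float64(-0.12), 0, np.float64(-0.29)]
0.17 [np.float64(-0.13), 0, np.float64(-0.29)]
0.21 [np.float64(-0.14), 0, np.float64(-0.28)]
0.25 [np.float64(-0.15), 0, np.float64(-0.28)]
0.29 [np.float64(-0.16), 0, np.float64(-0.27)]
0.33 [np.float64(-0.17), 0, np.float64(-0.26)]
0.37 [np.float64(-0.18), 0, np.float64(-0.25)]
0.42 [np.float64(-0.19), 0, np.float64(-0.25)]
0.46 [np.float64(-0.2), 0, np.float64(-0.24)]
0.5 [np.float64(-0.21), 0, np.float64(-0.23)]
0.54 [np.float64(-0.22), 0, np.float64(-0.22)]
0.58 [np.float64(-0.23), 0, np.float64(-0.21)]
0.62 [np.float64(-0.24), 0, np.float64(-0.2)]
0.66 [np.float64(-0.25), 0, np.float64(-0.19)]
0.7 [np.float64(-0.26), 0, np.float64(-0.18)]
0.74 [np.float64(-0.26), 0, np.float64(-0.17)]
0.78 [np.float64(-0.27), 0, np.float64(-0.16)]
0.82 [np.float64(-0.28), 0, np.float64(-0.15)]
0.87 [np.float64(-0.28), 0, np.float64(-0.14)]
0.91 [np.float64(-0.29), 0, np.float64(-0.13)]
0.95 [np.float64(-0.29), 0, np.float64(-0.11)]
0.99 [np.float64(-0.3), 0, np.float64(-0.1)]
1.03 [np.float64(-0.3), 0, np.float64(-0.09)]
0.059098325017412585 0.2944104104544183
```

Request:
step_arm([
  [-0.12, 0, -0.29],
  [-0.13, 0, -0.29],
  [-0.14, 0, -0.28],
  [-0.15, 0, -0.28],
  [-0.16, 0, -0.27],
  [-0.17, 0, -0.26],
  [0, 0, 0],
  [0, 0, 0],
], yaw=[0, 0, 0, 0, 0, 0, 0, 0], jaw=[-1, -1, -1, -1, -1, -1, -1, -1])

```text
time: 9.92
tcp_pos: [0.5493, 0.127, 0.2007]
eef_rot: [-0.354, -3.121, 0.002]
force: [-0.2, -4.8, -4.6]
grip_width: 0.0257
gripper_force: 30.0
```

Run:
```python
from h import *
a,h,t=.1843,.0513,.333
delta(chest(.11-(a*np.cos(t)-h*np.sin(t)),.07,.11+a*np.sin(t)+h*np.cos(t)))
```

```text
t 9.9167 grasp [0.5494 0.127  0.2195] chest [-0.0483  0.0698] units [-0.034  0.006  0.032] yaw units -0.051 F [-0.18 -4.77 -4.61] w 0.0257 gf 30.0 q [ 0.17  0.52 -0.72  1.96  0.45  0.83  0.55]
```

Tracking is good and the forces are low, so I'll carry on.

Request:
step_arm([
  [-0.2, 0, -0.23],
  [-0.19, 0, -0.24],
  [-0.2, 0, -0.24],
  [-0.21, 0, -0.23],
  [-0.22, 0, -0.22],
  [-0.23, 0, -0.21],
  [-0.24, 0, -0.2],
  [-0.25, 0, -0.19],
  [0, 0, 0],
  [0, 0, 0],
], yaw=[0, 0, 0, 0, 0, 0, 0, 0, 0, 0], jaw=[-1, -1, -1, -1, -1, -1, -1, -1, -1, -1])

```text
time: 10.75
tcp_pos: [0.5916, 0.1175, 0.2452]
eef_rot: [-0.353, -3.12, 0.002]
force: [-2.8, -5.7, -1.5]
grip_width: 0.0253
gripper_force: 30.0
```

Run:
```python
from h import *
a,h,t=.1843,.0513,.661
delta(chest(.11-(a*np.cos(t)-h*np.sin(t)),.07,.11+a*np.sin(t)+h*np.cos(t)))
```

```text
t 10.75 grasp [0.5916 0.1175 0.264 ] chest [-0.005   0.0699] units [-0.039  0.006  0.015] yaw units -0.047 F [-2.78 -5.67 -1.47] w 0.0253 gf 30.0 q [ 0.21  0.51 -0.73  1.83  0.41  0.96  0.64]
```

Request:
step_arm([
  [-0.28, 0, -0.17],
  [-0.27, 0, -0.17],
  [-0.27, 0, -0.16],
  [-0.28, 0, -0.15],
  [-0.28, 0, -0.14],
  [-0.29, 0, -0.13],
  [-0.29, 0, -0.11],
  [-0.3, 0, -0.1],
  [-0.3, 0, -0.09],
  [0, 0, 0],
  [0, 0, 0],
  [0, 0, 0],
], yaw=[0, 0, 0, 0, 0, 0, 0, 0, 0, 0, 0, 0], jaw=[-1, -1, -1, -1, -1, -1, -1, -1, -1, -1, -1, -1])

```text
time: 11.75
tcp_pos: [0.6541, 0.1033, 0.276]
eef_rot: [-0.353, -3.121, 0.002]
force: [-3.8, -5.9, 0.1]
grip_width: 0.0256
gripper_force: 30.0
```

Run:
```python
from h import *
a,h,t=.1843,.0513,1.03
delta(chest(.11-(a*np.cos(t)-h*np.sin(t)),.07,.11+a*np.sin(t)+h*np.cos(t)))
print(readout.get_obs()["dq"].round(4))
p,d=eyes.camera("scene");cv2.imwrite("pics/s2.png",p[:,:,::-1])
```

```text
t 11.75 grasp [0.6542 0.1034 0.2948] chest [0.0592 0.0698] units [0.003 0.009 0.016] yaw units -0.046 F [-3.8  -5.86  0.11] w 0.0256 gf 30.0 q [ 0.22  0.56 -0.73  1.66  0.41  1.08  0.72]
[-0.0013 -0.001  -0.0015  0.0034  0.0012 -0.003  -0.0012]
```

View pics/s2.png

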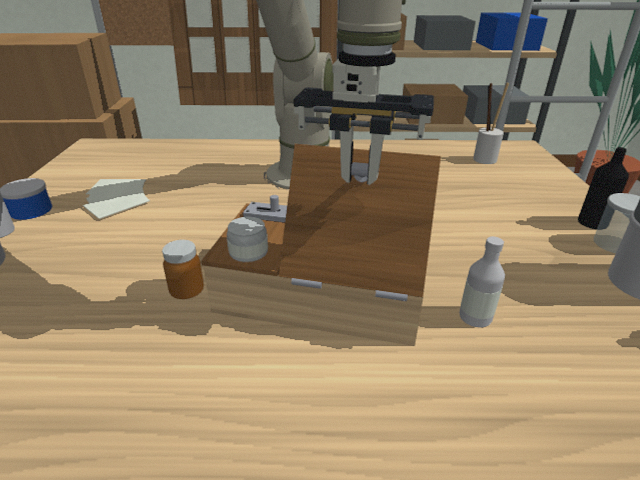

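The lid stands open at about 60 degrees, with the fingers holding its knob at (360,172). The bottle, jar and tin haven't moved, so I'm handing the job in.

```bash
python3 -c "
from workcell import manip
print(manip.finish_job())"
```

```text
the job is handed in; nothing more can be done
None
```

The tug showed the lid wasn't caught, so I left the latch alone, lifted the lid to about 59 degrees and handed the job in with the gripper still holding the knob; the bottle, jar and tin were not disturbed, and no verdict came back.

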